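# Put the used corks in the narrow-necked cork jar

## Task

Put both corks from the table into the clear glass jar through its narrow neck, one at a time. The cork that lies on its side must first be stood on end on the table and let go, and only then picked up again and fed in. Leave the jar standing where it is, and do not disturb the metal stopper, the foil cutter or the folding corkscrew.

Things in the scene. Friction and masses are not known exactly. Their poses are not given: they have to be found in the camera images.
- jar: Clear glass jar standing loose on the table, 0.9 kg, 190 mm tall, body 116 mm in diameter up to 100 mm height, shoulder narrowing to a neck 45 mm in outer diameter from 155 mm height up, with a steel lip 49 mm in outer diameter. The neck's bore is 37 mm wide. Wall 4 mm, floor 8 mm thick. Origin at the centre of the underside, z up the axis.
- jar_mouth (a point): Centre of the jar's open mouth, level with the top of the lip, 190 mm above the jar's underside.
- cork_lying: Wine cork lying on its side on the table, cylinder 21 mm in diameter and 44 mm long, 12 g or so. Origin at the centre of one end face; its z axis runs along the cork to the other end. At the start it points roughly to the robot's left (+y), within 0.4 rad. It stands stably on either end. The table around it is bare for 60 mm, and bare towards the robot.
- cork_lying_mid (a point): Middle of the lying cork, on its axis, 22 mm from either end.
- metal_stopper: Bystander: turned brass-coloured bottle stopper with a waist, standing upright in the row with the standing cork, 33 mm wide, 49 mm tall; origin at the centre of its underside.
- foil_cutter: Bystander: round black foil cutter lying flat, 43 mm in diameter, 18 mm tall; origin at the centre of its underside.
- folding_corkscrew: Bystander: folded wood-handled corkscrew lying flat, 30 x 114 x 16 mm; origin at the centre of its underside, y along its length.
- cork_standing: Wine cork standing upright, 21 mm in diameter, 42 mm tall, 12 g; origin at the centre of its underside, z up along the cork. It stands in a loose row with the metal stopper and the foil cutter, beyond the lying cork, in any order.
- cork_standing_mid (a point): Middle of the standing cork, on its axis, 21 mm from either end.
Things that resemble listed ones, but are neither listed nor needed, are in the scene too. Leave any green or orange look-alike of the cork_standing alone.

How it is judged:
By the outcome, as a careful person would: the job done as asked, in the order asked, and still so for the second after the job is handed in, with the robot touching nothing.
It also fails if it takes over 72 s, if anything falls off the work surface, if the arm or the gripper's body presses on something with over 40 N, if the wrist force passes 120 N, or if a joint passes its speed limit or range.

## Robot

A 6-joint arm with a two-finger parallel gripper is mounted at the origin on the work surface; the furniture and walls round the work are solid. World frame = base frame: x ahead of the robot, y to its left, z up, the work surface at z = 0. Lengths are in m, angles in rad, forces in N, time in s.
With the tool pointing down it reaches from about 0.25 to 0.775 m from the base axis. Payload 4 kg.
Tool frame: the origin (TCP) lies midway between the tips of the shut fingers; the grasp point (between the pads) lies 19 mm behind it (robot.hold_point_z is the distance from the TCP to the grasp point, in m); z points along the fingers, y is the line along which they close (so a half turn about z gives the same grasp; the last joint's range is limited). The gripper opens to 94 mm and grips with 3 to 60 N. Pads are 16 mm wide; open, the fingers measure 119 mm over their backs; the gripper's body (75 mm by 177 mm) begins 78 mm behind the grasp point.
Start: joints at [-1.28, 0.087, 1.371, -0, 1.684, -0.103], TCP at [0.211, -0.508, 0.179] pointing down, gripper open.
Joint ranges: [-3.1, 3.1], [-0.76, 2.03], [0.27, 2.55], [-1.08, 4.22], [0.17, 2.65], [-2.57, 2.57]. Speed limits (rad/s): [2.79, 2.79, 3.14, 3.14, 3.14, 3.14].

## Interface

Orientations are given as [roll, pitch, yaw] about the fixed x, y, z axes, in that order (R = Rz(yaw) Ry(pitch) Rx(roll)).
In Python, from bench import readout, imaging, robot gives the robot as it stands.
- The arm moves only by the tool carry_out, never from a script. Its argument "motion" is text: rows parted by semicolons, each of 7 numbers parted by spaces: the shift along the tool's x, y, z each as a share of 200 mm, from -1 to 1, then the turn, a rotation vector about the tool's x, y, z each as a share of 120 degrees, from -1 to 1, then the opening, from 0 (shut) to 1 (fully open). A call has 1 to 12 rows; each row shifts and turns the commanded pose from where the row before left it, along the tool's axes as they then stand; what a row does not reach is not made up. A row lasts 1/8 s, in which the tool goes at most 62.5 mm and 10.7 degrees, less where a joint would pass 70% of its speed; a pose out of reach is approached as far as the arm can. A call with a number of a shift or a turn outside -1 to 1 is refused whole. A call with a gripper value outside its range is refused whole. The fingers move at their own pace and stop on an object; the grip force is fixed at half the most. Time passes only in rows, so rows that do not move let the fingers close. It gives the time, the measured TCP pose, the force, the opening and the grip force at its end, in the units of the state.
- readout.get_obs(): the state, without advancing time (a new reading comes with each control period).
- imaging.snapshot(name): name is "scene" or "side" or "wrist"; returns a dict with "pixels" (384x512x3 uint8, red, green, blue), "fx", "fy", "cx", "cy" (pixels), "dist_coeffs" ([k1, k2, p1, p2, k3] as OpenCV has them; the pictures are not rectified), "R" (3x3) and "t" (3): a world point X has camera coordinates R X + t. Camera axes: x right, y down, z forward; pixel columns grow to the right and rows downward; lengths in m; the calibration is good to about 2 mm. A picture is of the moment at which its call begins. There is no depth.
- robot.close_job(): hands the job in; it is judged then, once.
The state is a dict: "time": time; "joint_positions": joint angles; "qvel": joint speeds; "joint_torque": joint torques, N m; "tool_pos": TCP position; "ee_rot": TCP orientation; "wrist_force": force on the tool from outside, world axes, zero at the start; "wrist_torque": the same for the moment, N m; "width": finger opening in m; "finger_force": force on a finger pad.
Only numpy, scipy, OpenCV 4.12 (cv2) and the standard library are available. Lean on these libraries where they do the work, as an engineer would, in place of code of your own. Each camera call takes 0.05 s, during which the arm holds its last target. There are 200 camera calls.

## Working session

There is one attempt and no reset: what is moved stays moved. The work goes in short steps, Python scripts to look and compute and a tool call to move; the robot and the scene stay as the last step left them, time stands still between calls to the robot, and variables do not carry over. Pictures are saved under pics/ and viewed, at most 10 in all, crops included, and the job is handed in when it is done.

Besides the shell and the picture viewer there is one more tool, called in YAML: its name, and indented under it one key for each argument. carry_out: Moves the arm, as the interface text tells. Its arguments: {"type":"object","properties":{"motion":{"type":"string"}},"required":["motion"]}

```bash
mkdir -p pics; ls
cat > h.py <<'E'
import numpy as np, cv2
from bench import readout, imaging, robot
def snap(n):
    s=imaging.snapshot(n); s['K']=np.array([[s['fx'],0,s['cx']],[0,s['fy'],s['cy']],[0,0,1.]]); s['d']=np.array(s['dist_coeffs'],float); s['R']=np.array(s['R']); s['t']=np.array(s['t']); return s
def save(s,f,sc=1): cv2.imwrite(f,cv2.resize(s['pixels'][:,:,::-1],None,fx=sc,fy=sc))
def ray(s,p):
    u=cv2.undistortPoints(np.array([[p]],float),s['K'],s['d'])[0,0]
    return -s['R'].T@s['t'], s['R'].T@np.array([u[0],u[1],1.])
def onz(s,p,z):
    c,d=ray(s,p); return c+d*(z-c[2])/d[2]
def proj(s,X):
    return cv2.projectPoints(np.array(X,float).reshape(-1,3),cv2.Rodrigues(s['R'])[0],s['t'],s['K'],s['d'])[0][:,0]
def tri(s1,p1,s2,p2):
    c1,d1=ray(s1,p1);c2,d2=ray(s2,p2);a=np.linalg.lstsq(np.c_[d1,-d2],c2-c1,rcond=None)[0]
    return (c1+a[0]*d1+c2+a[1]*d2)/2, np.linalg.norm(c1+a[0]*d1-c2-a[1]*d2)
E
python3 - <<'E'
from h import *
a=snap('scene');b=snap('side')
for s in(a,b): print(-s['R'].T@s['t'], s['fx'])
save(a,'pics/a.png',1.5);save(b,'pics/b.png',1.5)
print(readout.get_obs(),robot.hold_point_z)
E
```

```text
pics
[-0.2282898   0.50628212  0.77292072] 446.6821615353874
[ 0.53214078 -0.69649369  0.65691083] 349.79309134228527
{'time': 0.1, 'joint_positions': array([-1.28008695e+00,  8.79049313e-02,  1.37206622e+00, -1.76009129e-05,
        1.68360043e+00, -1.03098301e-01]), 'qvel': array([ 0.00061438, -0.00136812, -0.00470244, -0.00059541, -0.00142461,
       -0.00024979]), 'joint_torque': array([ 3.01799417e-03, -3.41247189e+01, -3.03303087e+01,  7.20555964e-02,
        3.03440925e-02, -1.05653269e-04]), 'tool_pos': array([ 0.21087541, -0.50738888,  0.17772696]), 'ee_rot': array([-3.13962243e+00, -1.86262991e-04,  3.93805525e-01]), 'wrist_force': array([0.12818896, 0.49079251, 0.32505605]), 'wrist_torque': array([-0.01001569, -0.04602675,  0.01237885]), 'finger_force': 0.0, 'width': 0.09398657782017211} 0.0188
```

View pics/a.png

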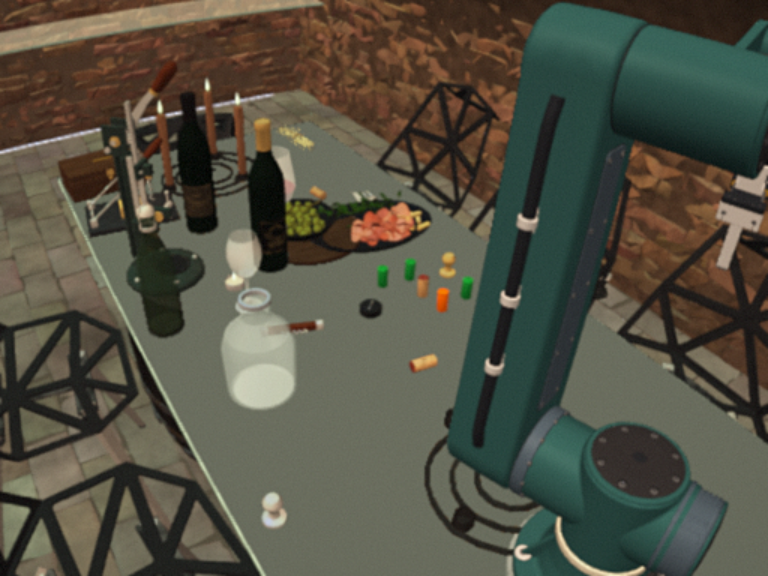

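View pics/b.png

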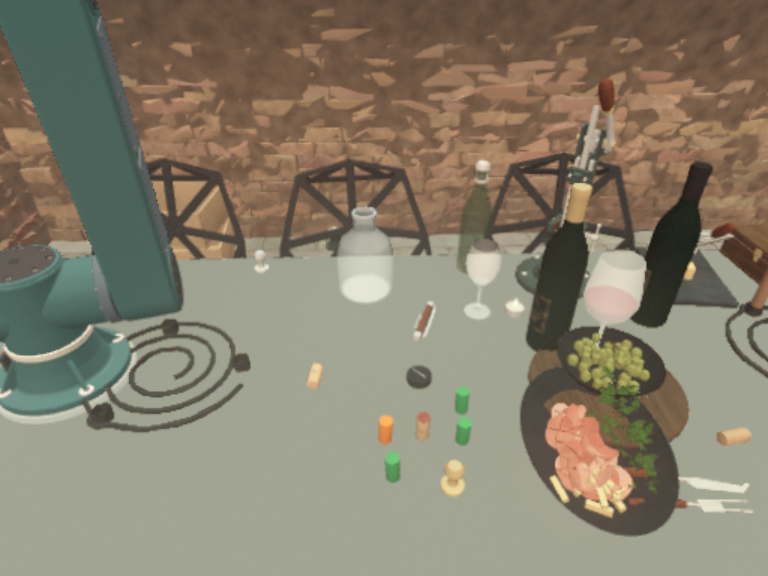

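The scene view (×1.5) shows the lying cork at (423,363), the standing cork at (423,286), the orange look-alike at (442,300) and the jar lip at (254,300). The side view has the same four at (315,376), (423,427), (386,430) and (364,215). Next I'll measure them with masks.

Run:
```python
from h import *
a=snap('scene');b=snap('side')
def blobs(s,pts):
    im=s['pixels'];hsv=cv2.cvtColor(im,cv2.COLOR_RGB2HSV)
    m=(hsv[:,:,1]>75)&((hsv[:,:,0]<28)|(hsv[:,:,0]>170))&(hsv[:,:,2]>90)
    n,l,st,c=cv2.connectedComponentsWithStats(m.astype(np.uint8))
    r=[]
    for p in pts:
        i=np.argmin([np.hypot(*(c[k]-p)) if st[k,4]>20 else 1e9 for k in range(1,n)])+1
        q=np.argwhere(l==i)[:,::-1].astype(np.float32); r.append((c[i],q)); print(p,c[i],st[i])
    return r
P={'lying':((282,242),(210,251)),'stand':((282,191),(282,285)),'orange':((295,200),(257,287)),'stopper':((299,176),(302,318))}
A=blobs(a,[v[0] for v in P.values()]);B=blobs(b,[v[1] for v in P.values()])
for k,x,y in zip(P,A,B): print(k,tri(a,x[0],b,y[0]))
for s,x in((a,A[0]),(b,B[0])):
    r=cv2.minAreaRect(x[1]); bx=cv2.boxPoints(r)
    e=[bx[i]-bx[i-1] for i in range(4)]; i=int(np.argmax([np.hypot(*v) for v in e])); d=e[i]/2
    c=np.array(r[0]); p,q=onz(s,c-d,.0105),onz(s,c+d,.0105); print('lying',r,p,q,np.linalg.norm(p-q),np.arctan2(*(q-p)[[1,0]]))
# bystanders
for k,p,q in(('foil',(247,205),(279,251)),('lip',(169,200),(243,142)),):print(k,tri(a,p,b,q))
for i,p in enumerate([(255,184),(273,180),(311,192)]):print('greenA',onz(a,p,.021))
for i,p in enumerate([(308,267),(309,287),(261,311)]):print('greenB',onz(b,p,.021))
ca=cv2.resize(a['pixels'][175:280,130:230],(400,420),interpolation=2);cb=cv2.resize(b['pixels'][125:230,195:295],(400,420),interpolation=2)
cv2.imwrite('pics/c.png',np.hstack([ca,cb])[:,:,::-1])
```

```text
(282, 242) [281.84795322 241.74269006] [272 236  20  13 171]
(282, 191) [281.42016807 190.3697479 ] [278 183   8  16 119]
(295, 200) [294.59440559 199.44055944] [290 191  10  18 143]
(299, 176) [298.14649682 176.8343949 ] [292 168  12  18 157]
(210, 251) [209.38053097 250.66371681] [204 242  11  17 113]
(282, 285) [281.62337662 283.66233766] [277 275  10  19 154]
(257, 287) [256.47191011 285.87640449] [252 276  10  21 178]
(302, 318) [301.45756458 319.79704797] [294 307  16  24 271]
lying (array([ 0.43442546, -0.04519043,  0.01044362]), np.float64(0.0005069441971216051))
stand (array([ 0.60815159, -0.16852918,  0.02198563]), np.float64(0.001317581662430542))
orange (array([ 0.55085966, -0.1735184 ,  0.02315009]), np.float64(0.00048173328887921295))
stopper (array([ 0.64212914, -0.25925806,  0.01854661]), np.float64(0.002104176355971172))
lying ((282.0500183105469, 241.64999389648438), (8.854375839233398, 19.28989028930664), 71.56504821777344) [ 0.43732431 -0.01894685  0.0105    ] [ 0.43194599 -0.07305152  0.0105    ] 0.054371328714941165 -1.6698766020269455
lying ((209.32354736328125, 250.20590209960938), (8.00367546081543, 16.73495864868164), 14.03624439239502) [ 0.43102501 -0.07215373  0.0105    ] [ 0.43708753 -0.01389188  0.0105    ] 0.05857641705485579 1.4671130234368788
foil (array([ 0.61302488, -0.05259687,  0.00968987]), np.float64(0.0010196089491436178))
lip (array([0.52455454, 0.21472123, 0.18502467]), np.float64(0.0033695680428935085))
greenA [ 0.67523757 -0.12063605  0.021     ]
greenA [ 0.66554949 -0.17956342  0.021     ]
greenA [ 0.55741089 -0.23979924  0.021     ]
greenB [ 0.6769272  -0.11901984  0.021     ]
greenB [ 0.66980017 -0.17857887  0.021     ]
greenB [ 0.55833811 -0.23802754  0.021     ]
```

View pics/c.png

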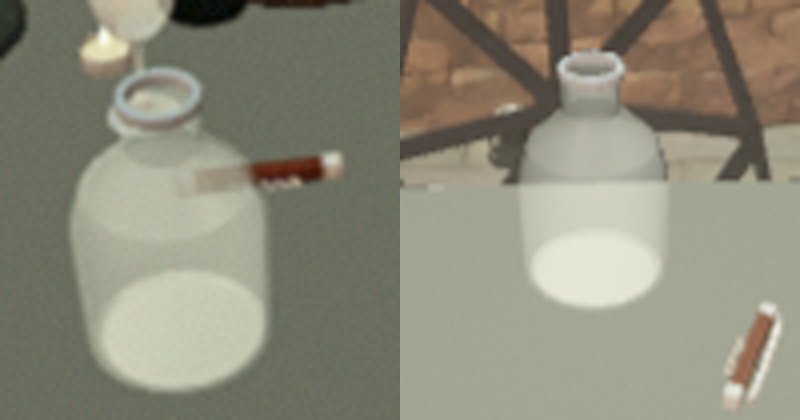

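The crop shows the steel lip's top ellipse centred near (169.1,198.6) in the scene view and (242.4,141.4) in the side view. The lying cork's axis comes out at 1.47 rad in both views, and the heights match expectations (10 mm lying, 22 mm standing). I'll turn the tool across the cork first.

carry_out:
  motion: "0 0 0 0 0 -0.0857 1; 0 0 0 0 0 -0.0857 1; 0 0 0 0 0 -0.0857 1; 0 0 0 0 0 -0.0857 1; 0 0 0 0 0 -0.0857 1; 0 0 0 0 0 -0.0857 1"

```text
time: 0.95
tool_pos: [0.211, -0.5077, 0.1785]
ee_rot: [-3.141, -0.001, 1.477]
wrist_force: [0.4, 0.1, -0.4]
width: 0.0936
finger_force: 0.0
```

carry_out:
  motion: "0.239 0.088 0 0 0 0 1; 0.239 0.088 0 0 0 0 1; 0.239 0.088 0 0 0 0 1; 0.239 0.088 0 0 0 0 1; 0.239 0.088 0 0 0 0 1; 0.239 0.088 0 0 0 0 1; 0.239 0.088 0 0 0 0 0.5; 0.239 0.088 0 0 0 0 0.5; 0.239 0.088 0 0 0 0 0.5; 0.239 0.088 0 0 0 0 0.5; 0 0 0 0 0 0 0.5; 0 0 0 0 0 0 0.5"

```text
time: 2.45
tool_pos: [0.4336, -0.0501, 0.1785]
ee_rot: [-3.141, 0.001, 1.471]
wrist_force: [-0.2, -0.4, -0.2]
width: 0.0473
finger_force: 0.0
```

carry_out:
  motion: "0 0 0 0 0.0833 0 0.5; 0 0 0 0 0.0833 0 0.5; 0 0 0 0 0.0834 0 0.5; 0 0 0 0 0 0 0.5; 0 0 0 0 0 0 0.5"

```text
time: 3.08
tool_pos: [0.4338, -0.0508, 0.179]
ee_rot: [3.141, -0.522, 1.469]
wrist_force: [1.4, 0.5, 0.1]
width: 0.0471
finger_force: 0.0
```

Run:
```python
from h import *
a=snap('scene');b=snap('side');o=readout.get_obs();print(o)
b0=b
print('lip',tri(a,(169.1,198.6),b,(242.4,141.4)),onz(a,(169.1,198.6),.19),onz(b,(242.4,141.4),.19))
print('glass base',onz(b,(318.5,207),0),'bottle base',onz(b,(317,180),0))
h=np.hstack([a['pixels'][100:320,150:420],b['pixels'][60:280,130:400]]);cv2.imwrite('pics/d.png',cv2.resize(h,None,fx=1.48,fy=1.48)[:,:,::-1])
```

```text
{'time': 3.175, 'joint_positions': array([-0.63712436, -0.05986199,  1.61724393,  0.46077437,  1.8395761 ,
       -0.4720782 ]), 'qvel': array([ 0.01585808, -0.00328268, -0.00036951,  0.00193204,  0.00162687,
       -0.00084165]), 'joint_torque': array([-5.77972457e-01, -2.57145649e+01, -2.85760045e+01,  1.74105641e+00,
        9.38549414e-01,  1.13500337e-02]), 'tool_pos': array([ 0.43407447, -0.04960138,  0.1796472 ]), 'ee_rot': array([ 3.13943562, -0.52157584,  1.47281248]), 'wrist_force': array([ 0.74464154, -0.59178363, -0.08957223]), 'wrist_torque': array([-0.21588374, -0.0034054 ,  0.03917266]), 'finger_force': 0.0, 'width': 0.04726026810635621}
lip (array([0.52354579, 0.2139546 , 0.18824813]), np.float64(0.0013222467467739576)) [0.5202945 0.2148204 0.19     ] [0.52400269 0.2116378  0.19      ]
glass base [0.75145913 0.13998772 0.        ] bottle base [0.77317194 0.28844209 0.        ]
```

View pics/d.png

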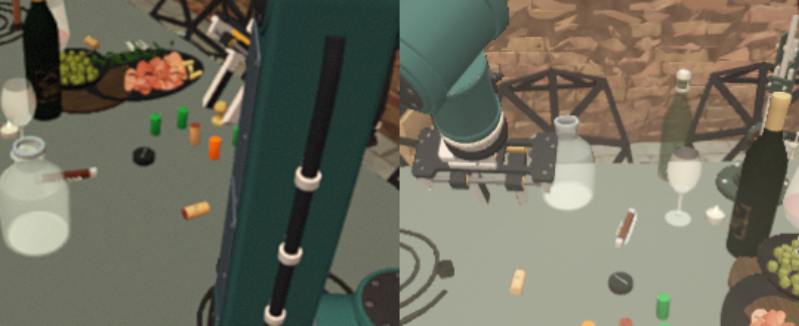

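The view shows the gripper's long side runs along the closing axis, so there is table clearance for tilting. The +30° tilt used positive q4 (limit -1.08 on the other side), so I'll grasp at -30° and end at +60°.

carry_out:
  motion: "0 0 0 0 -0.0833 0 0.5; 0 0 0 0 -0.0833 0 0.5; 0 0 0 0 -0.0833 0 0.5; 0 0 0 0 -0.0833 0 0.5; 0 0 0 0 -0.0834 0 0.5; 0 0 0 0 -0.0834 0 0.5; 0 0 0 0 0 0 0.5; 0 0 0 0 0 0 0.5"

```text
time: 4.18
tool_pos: [0.4343, -0.0493, 0.1797]
ee_rot: [3.139, 0.522, 1.471]
wrist_force: [0.0, -0.2, 0.5]
width: 0.0471
finger_force: 0.0
```

```bash
cat >> h.py <<'E'
from scipy.spatial.transform import Rotation as Ro
def go(T,o=None,quiet=False):
    o=o or readout.get_obs(); R=Ro.from_euler('xyz',o['ee_rot']).as_matrix()
    v=R.T@(np.array(T)-o['tool_pos'])/.2; print('tool',o['tool_pos'].round(4),'rot',o['ee_rot'].round(3),'shares',v.round(3),'rows>=',np.linalg.norm(v)/.3125)
    return R
E
python3 - <<'E'
from h import *
T=np.array([.4345,-.0435,.0062]);R=go(T);print(R.round(3));go(T-.1*R[:,2]);print(readout.get_obs()['joint_positions'])
E
```

```text
tool [ 0.4343 -0.0493  0.1797] rot [3.139 0.522 1.471] shares [ 0.458 -0.003  0.738] rows>= 2.777835862091618
[[ 0.086  0.995 -0.047]
 [ 0.863 -0.098 -0.496]
 [-0.499  0.002 -0.867]]
tool [ 0.4343 -0.0493  0.1797] rot [3.139 0.522 1.471] shares [ 0.458 -0.003  0.238] rows>= 1.6501000195568447
[ 0.17630232 -0.07094077  1.62770776 -0.50704944  1.71712737  0.23362818]
```

carry_out:
  motion: "0.153 -0.001 0.08 0 0 0 0.5; 0.153 -0.001 0.08 0 0 0 0.5; 0.153 -0.001 0.08 0 0 0 0.5; 0 0 0.1 0 0 0 0.5; 0 0 0.1 0 0 0 0.5; 0 0 0.1 0 0 0 0.5; 0 0 0.1 0 0 0 0.5; 0 0 0.05 0 0 0 0.5; 0 0 0.04 0 0 0 0.5; 0 0 0 0 0 0 0.5; 0 0 0 0 0 0 0.5"

```text
time: 5.55
tool_pos: [0.4345, -0.0432, 0.007]
ee_rot: [3.14, 0.523, 1.47]
wrist_force: [0.5, 0.3, 0.4]
width: 0.047
finger_force: 0.0
```

Run:
```python
from h import *
go([.4345,-.0435,.0062]);print(readout.get_obs()['wrist_force'])
b=snap('side');w=snap('wrist')
h=np.hstack([cv2.resize(b['pixels'][200:300,150:270],(400,333)),cv2.resize(w['pixels'],(400,333))]);cv2.imwrite('pics/e.png',h[:,:,::-1])
```

```text
tool [ 0.4345 -0.0432  0.007 ] rot [3.14  0.523 1.47 ] shares [ 0.001 -0.     0.004] rows>= 0.013720014120128087
[0.54914344 0.29245635 0.36396496]
```

View pics/e.png

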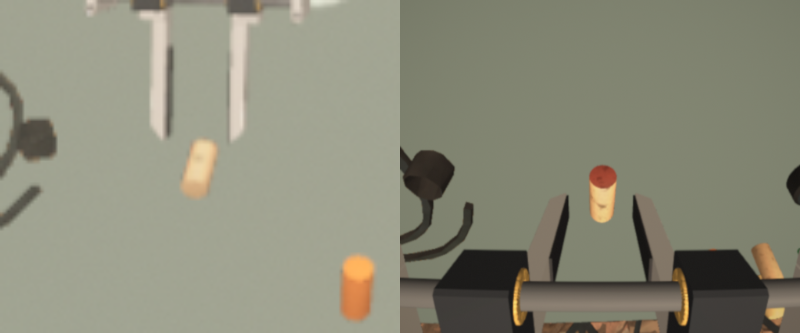

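The side crop (left) shows the fingertips at about the cork's far (+y) end, not around its middle. The wrist view puts the cork ahead of the tips, with a red end face at (603,177). I'll check by projecting.

Run:
```python
from h import *
o=readout.get_obs();R=Ro.from_euler('xyz',o['ee_rot']).as_matrix();T=o['tool_pos']
s=np.array([120/400,100/333])
b=snap('side');w=snap('wrist')
for n,X in(('tcp',T),('tipL',T+.03*R[:,1]),('tipR',T-.03*R[:,1]),('cork',[.4345,-.045,.0105])):
    p=proj(b,X)[0]; print(n,p,(p-[150,200])/s, proj(w,X)[0], proj(w,X)[0]*[400/512,333/384])
im=w['pixels'];hsv=cv2.cvtColor(im,cv2.COLOR_RGB2HSV);m=(hsv[:,:,1]>110)&((hsv[:,:,0]<28)|(hsv[:,:,0]>170))&(hsv[:,:,2]>90)
n,l,st,c=cv2.connectedComponentsWithStats(m.astype(np.uint8))
for k in range(1,n):
    if st[k,4]>80: print(st[k],c[k],onz(w,c[k],.0105), onz(w,(c[k][0],st[k,1]),.0105))
print(-w['R'].T@w['t'])
```

```text
tcp [209.65509617 250.99418546] [198.85032056 169.81063758] [257.75575126 219.27758403] [201.37168067 190.1547799 ]
tipL [221.1729199  251.51318896] [237.24306634 171.53891925] [303.6036192  219.22263378] [237.1903275  190.10712773]
tipR [198.16887911 250.48124419] [160.56293036 168.10254314] [211.90467122 219.26968724] [165.55052439 190.1479319 ]
cork [209.49381093 250.53339593] [198.31270309 168.27620843] [258.062061   225.43381622] [201.61098515 195.4933875 ]
[ 243  191   35   65 1571] [258.66454488 220.6257161 ] [ 0.43537594 -0.03996973  0.0105    ] [ 0.43804236 -0.01215554  0.0105    ]
[ 451  281   40   41 1030] [468.94854369 302.69902913] [ 0.61966195 -0.18616741  0.0105    ] [ 0.60355589 -0.14145188  0.0105    ]
[144 310  22  66 743] [152.23822342 343.09421265] [ 0.29173046 -0.25649089  0.0105    ] [ 0.32211919 -0.16713869  0.0105    ]
[348 310  22  66 728] [360.82005495 343.11813187] [ 0.53053641 -0.28151699  0.0105    ] [ 0.51846979 -0.18747408  0.0105    ]
[467 355  25  21 344] [479.47383721 363.38372093] [ 0.71160033 -0.39786016  0.0105    ] [ 0.69580472 -0.35727486  0.0105    ]
[244 370  57  14 625] [273.4432 376.712 ] [ 0.42139265 -0.41241364  0.0105    ] [ 0.42358497 -0.37740105  0.0105    ]
[307 370  25  14 310] [318.93225806 376.85483871] [ 0.4877615  -0.42211655  0.0105    ] [ 0.48637015 -0.38563878  0.0105    ]
[ 27 373  24  11 219] [ 38.95890411 378.36986301] [ 0.05196913 -0.41093937  0.0105    ] [ 0.07118091 -0.38041256  0.0105    ]
[183 373  37  11 307] [199.19543974 378.11726384] [ 0.31140863 -0.41027223  0.0105    ] [ 0.31773455 -0.38292226  0.0105    ]
[0.45112501 0.13219281 0.14427235]
```

carry_out:
  motion: "0 0 0 0 0 0 0.29; 0 0 0 0 0 0 0.29; 0 0 0 0 0 0 0.29"

```text
time: 6.12
tool_pos: [0.434, -0.0433, 0.0064]
ee_rot: [-3.142, 0.524, 1.471]
wrist_force: [0.1, 0.4, -0.8]
width: 0.0275
finger_force: 0.0
```

Run:
```python
from h import *
o=readout.get_obs();R=Ro.from_euler('xyz',o['ee_rot']).as_matrix();T=o['tool_pos'];print(o['width'])
b=snap('side');c=np.ascontiguousarray(b['pixels'][200:290,160:260]);c=cv2.resize(c,(800,720),interpolation=2)[:600]
for a in(0,-.01,-.02,-.03):
    for sg in(-1,1):
        p=(proj(b,T+a*R[:,2]+sg*R[:,1]*o['width']/2)[0]-[160,200])*8+3.5; cv2.circle(c,tuple(int(v) for v in p),4,(255,0,0) if a==0 else (0,0,255),-1)
cv2.imwrite('pics/f.png',c[:,:,::-1])
```

```text
0.02752717227249941
```

View pics/f.png

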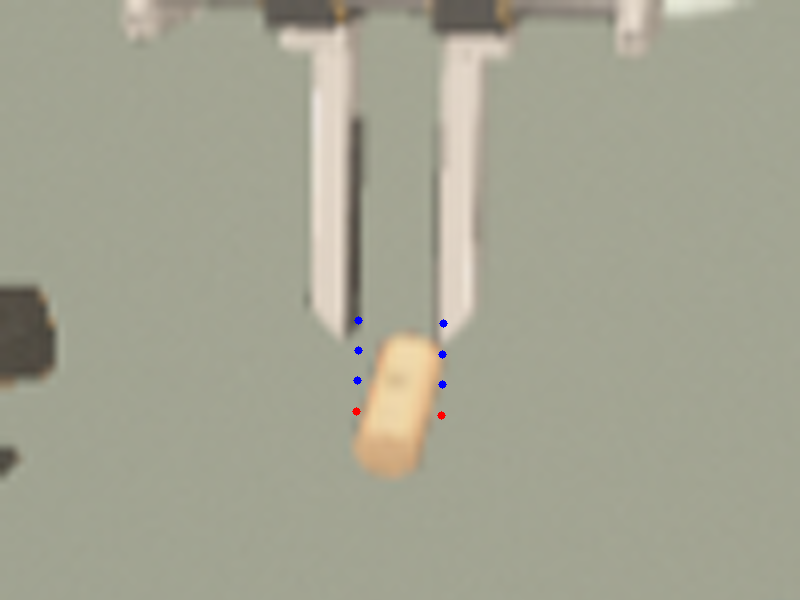

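The side view shows the tips about 25 mm short of the reported TCP (dots). I'll check that against the other two cameras.

Run:
```python
from h import *
o=readout.get_obs();R=Ro.from_euler('xyz',o['ee_rot']).as_matrix();T=o['tool_pos']
out=[]
for n in('scene','wrist'):
    s=snap(n); ctr=proj(s,T)[0].astype(int); k=8 if n=='scene' else 4; hw=200//k
    x0,y0=max(ctr[0]-hw,0),max(ctr[1]-hw,0); c=cv2.resize(np.ascontiguousarray(s['pixels'][y0:y0+2*hw,x0:x0+2*hw]),(400,400),interpolation=2)
    for a in(0,-.01,-.02,-.03):
      for sg in(-1,1):
        q=proj(s,T+a*R[:,2]+sg*R[:,1]*.0137)[0];p=(q-[x0,y0])*k+k/2-.5; cv2.circle(c,tuple(int(v) for v in p),3,(255,0,0) if a==0 else (0,0,255),-1); print(n,a,q.round(1))
    out.append(c)
cv2.imwrite('pics/g.png',np.hstack(out)[:,:,::-1])
```

```text
scene 0 [284.1 246.6]
scene 0 [278.7 240.1]
scene -0.01 [282.6 244.6]
scene -0.01 [277.2 238.1]
scene -0.02 [281.2 242.6]
scene -0.02 [275.7 236.1]
scene -0.03 [279.7 240.6]
scene -0.03 [274.3 234.1]
wrist 0 [236.7 219.2]
wrist 0 [278.6 219.1]
wrist -0.01 [235.8 225.2]
wrist -0.01 [279.6 225.2]
wrist -0.02 [234.9 231.8]
wrist -0.02 [280.7 231.7]
wrist -0.03 [233.8 239. ]
wrist -0.03 [281.9 239. ]
```

View pics/g.png

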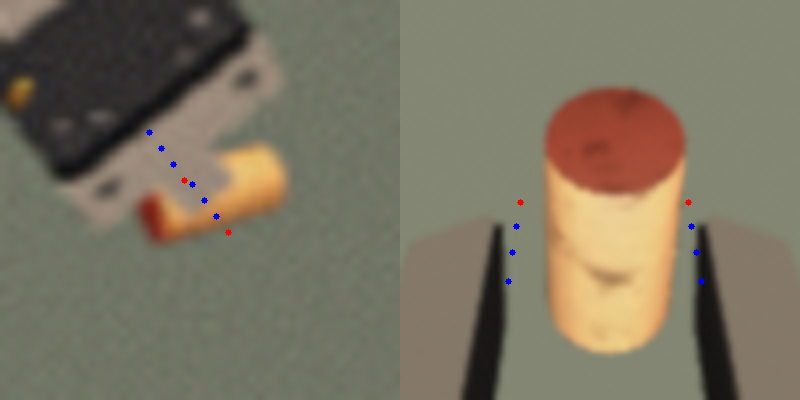

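All three views agree that the visible tips sit about 20 mm behind the reported TCP along the tool. I'll reopen and advance in small steps, watching the force.

carry_out:
  motion: "0 0 0 0 0 0 0.45; 0 0 0 0 0 0 0.45; 0 0 0.025 0 0 0 0.45; 0 0 0.025 0 0 0 0.45; 0 0 0 0 0 0 0.45"

```text
time: 6.9
tool_pos: [0.4328, -0.0487, -0.0028]
ee_rot: [-3.14, 0.524, 1.471]
wrist_force: [0.0, 0.4, 0.8]
width: 0.0426
finger_force: 0.0
```

carry_out:
  motion: "0 0 0.01 0 0 0 0.45; 0 0 0.01 0 0 0 0.45; 0 0 0 0 0 0 0.45"

```text
time: 7.28
tool_pos: [0.4331, -0.0504, -0.0058]
ee_rot: [-3.141, 0.524, 1.471]
wrist_force: [0.6, -0.1, -0.9]
width: 0.0423
finger_force: 0.0
```

Run:
```python
from h import *
o=readout.get_obs();R=Ro.from_euler('xyz',o['ee_rot']).as_matrix();T=o['tool_pos'];print(T,o['wrist_force'],o['width'])
b=snap('side');c=np.ascontiguousarray(b['pixels'][215:275,185:235]);c=cv2.resize(c,(400,480),interpolation=2)
w=snap('wrist');cw=cv2.resize(w['pixels'][160:280,200:300],(400,480),interpolation=2)
cv2.imwrite('pics/i.png',np.hstack([c,cw])[:,:,::-1])
```

```text
[ 0.43313894 -0.0504232  -0.00581291] [ 0.60442584 -0.07973729 -0.91716467] 0.042349723429637706
```

View pics/i.png

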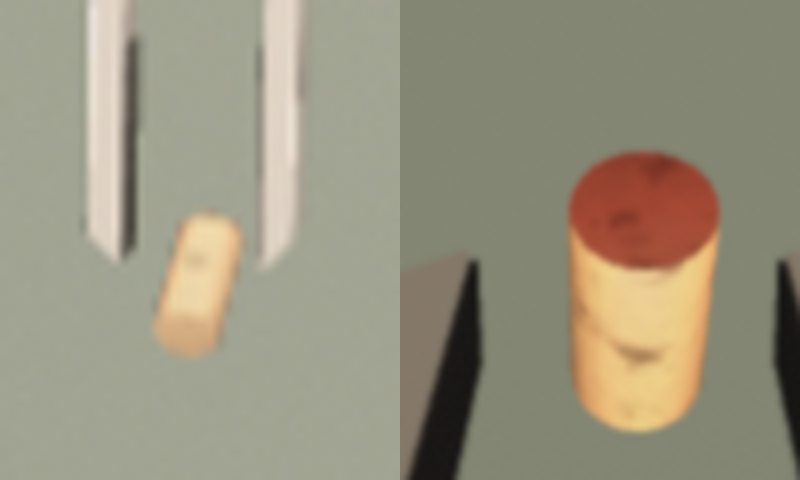

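Still no contact with the reported z at -6 mm, so the offset is real. In the side crop the tips are at rows 262-268 and in the wrist crop at row ~260, with the cork still mostly ahead of the tips. I'll solve for the tip offset.

Run:
```python
from h import *
o=readout.get_obs();R=Ro.from_euler('xyz',o['ee_rot']).as_matrix();T=o['tool_pos']
b=snap('side');w=snap('wrist')
for n,s,row in(('side',b,247.7),('wrist',w,224.6)):
  for x in(-.008,0,.008):
    f=lambda a:proj(s,T+a*R[:,2]+x*R[:,0])[0][1]
    a=np.linspace(-.05,.01,121);r=np.array([f(v) for v in a]);print(n,x,'a=',a[np.argmin(abs(r-row))])
Wc=R.T@(-w['R'].T@w['t']-T);print('wristcam in tool',Wc)
```

```text
side -0.008 a= -0.025500000000000002
side 0 a= -0.023500000000000004
side 0.008 a= -0.021
wrist -0.008 a= 0.01
wrist 0 a= -0.009000000000000001
wrist 0.008 a= -0.028000000000000004
wristcam in tool [ 0.08378518 -0.00065495 -0.2070502 ]
```

The two views agree: the tips lie about 25 mm behind the reported TCP, so I need about 11 mm more.

carry_out:
  motion: "0 0 0.015 0 0 0 0.45; 0 0 0.015 0 0 0 0.45; 0 0 0.01 0 0 0 0.45; 0 0 0 0 0 0 0.45"

```text
time: 7.98
tool_pos: [0.4326, -0.0545, -0.0129]
ee_rot: [-3.141, 0.524, 1.471]
wrist_force: [-0.4, 0.4, 0.1]
width: 0.042
finger_force: 0.0
```

carry_out:
  motion: "0 0 0.008 0 0 0 0.45; 0 0 0.007 0 0 0 0.45; 0 0 0 0 0 0 0.45"

```text
time: 8.35
tool_pos: [0.4326, -0.0559, -0.0153]
ee_rot: [-3.141, 0.524, 1.471]
wrist_force: [0.1, -0.2, -0.3]
width: 0.0421
finger_force: 0.0
```

carry_out:
  motion: "0 0 0 0 0 0 0; 0 0 0 0 0 0 0; 0 0 0 0 0 0 0; 0 0 0 0 0 0 0; 0 0 0 0 0 0 0"

```text
time: 8.98
tool_pos: [0.4328, -0.0558, -0.0152]
ee_rot: [3.141, 0.524, 1.471]
wrist_force: [-0.7, 0.6, -0.5]
width: 0.0202
finger_force: 30.0
```

Gripped at 20.2 mm with 30 N. Now lift, move 40 mm towards the robot and turn 90°.

carry_out:
  motion: "-0.075 0 -0.13 0 0 0 0; -0.064 -0.066 -0.098 0 0 0 0; -0.064 -0.066 -0.098 0 0 0 0; -0.064 -0.067 -0.098 0 0 0 0; 0 0 0 0 0 0 0; 0 0 0 0 0 0 0"

```text
time: 9.72
tool_pos: [0.3926, -0.0556, 0.0841]
ee_rot: [-3.141, 0.524, 1.471]
wrist_force: [0.3, 0.2, -1.1]
width: 0.0201
finger_force: 30.0
```

carry_out:
  motion: "0 0 0 0 0.075 0 0; 0 0 0 0 0.075 0 0; 0 0 0 0 0.075 0 0; 0 0 0 0 0.075 0 0; 0 0 0 0 0.075 0 0; 0 0 0 0 0.075 0 0; 0 0 0 0 0.075 0 0; 0 0 0 0 0.075 0 0; 0 0 0 0 0.075 0 0; 0 0 0 0 0.075 0 0; 0 0 0 0 0 0 0; 0 0 0 0 0 0 0"

```text
time: 11.22
tool_pos: [0.3928, -0.0555, 0.0848]
ee_rot: [-3.141, -1.046, 1.47]
wrist_force: [-0.5, 0.3, -0.2]
width: 0.0202
finger_force: 30.0
```

Run:
```python
from h import *
o=readout.get_obs();R=Ro.from_euler('xyz',o['ee_rot']).as_matrix();T=o['tool_pos'];print(T,o['ee_rot'],o['width'],o['joint_positions'])
print(R.round(3)); G=T-.031*R[:,2];print('G',G)
a=snap('scene');b=snap('side')
for s,f in((a,'sc'),(b,'si')):
    hsv=cv2.cvtColor(s['pixels'],cv2.COLOR_RGB2HSV);p=proj(s,G)[0];print(f,p)
    m=((hsv[:,:,1]>75)&((hsv[:,:,0]<28)|(hsv[:,:,0]>170))&(hsv[:,:,2]>90)).astype(np.uint8)
    n,l,st,c=cv2.connectedComponentsWithStats(m)
    for k in range(1,n):
        if st[k,4]>20 and np.hypot(*(c[k]-p))<25: print(st[k],c[k],cv2.minAreaRect(np.argwhere(l==k)[:,::-1].astype(np.float32)))
A=proj(a,G)[0].astype(int);B=proj(b,G)[0].astype(int)
cr=lambda s,c:cv2.resize(s['pixels'][max(c[1]-40,0):c[1]+40,max(c[0]-40,0):c[0]+40],(400,400),interpolation=2)
cv2.imwrite('pics/j.png',np.hstack([cr(a,A),cr(b,B)])[:,:,::-1])
```

```text
[ 0.39280415 -0.0555421   0.08477092] [-3.14053506 -1.04585283  1.46990241] 0.020161167443445233 [-0.92080372  0.26525416  1.76529737  0.67932702  1.92326718 -0.8617601 ]
[[ 0.05   0.995  0.086]
 [ 0.499 -0.1    0.861]
 [ 0.865 -0.001 -0.501]]
G [ 0.39013479 -0.08223489  0.100307  ]
sc [307.78375036 219.11076836]
[290 191  10  18 143] [294.59440559 199.44055944] ((294.6097412109375, 199.51222229003906), (8.61366081237793, 17.22732162475586), 6.34019136428833)
[303 211   8  20 117] [306.63247863 220.05128205] ((306.5399475097656, 220.219970703125), (6.505383014678955, 19.233304977416992), 8.130102157592773)
si [186.29867369 234.84596211]
[181 226   9   4  32] [185.21875 227.65625] ((185.0, 227.5), (3.0, 8.0), 90.0)
[181 254  11   4  38] [185.84210526 255.55263158] ((186.0, 255.5), (3.0, 10.0), 90.0)
```

View pics/j.png

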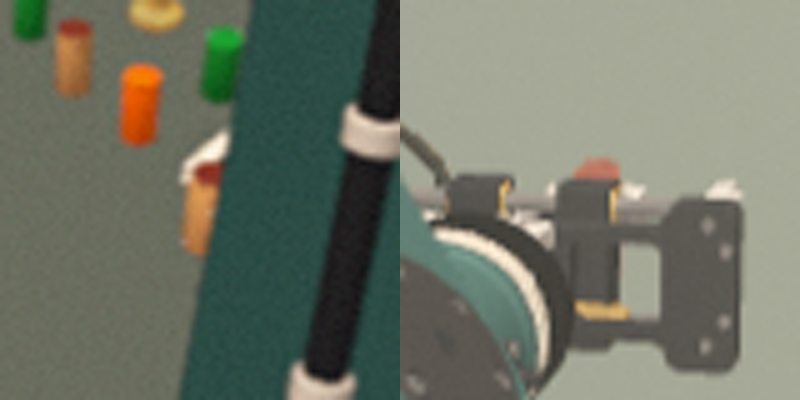

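The scene view (left crop) shows the cork vertical in the grip with its red end up, at (200,210). Lowering it in steps, watching the force.

carry_out:
  motion: "-0.094 0 0.0543 0 0 0 0; -0.094 0 0.0543 0 0 0 0; -0.094 0 0.0543 0 0 0 0; -0.013 0 0.0075 0 0 0 0; 0 0 0 0 0 0 0; 0 0 0 0 0 0 0"

```text
time: 12.08
tool_pos: [0.393, -0.056, 0.0171]
ee_rot: [3.14, -1.047, 1.472]
wrist_force: [-0.5, -0.0, -0.7]
width: 0.0202
finger_force: 30.0
```

carry_out:
  motion: "-0.0087 0 0.005 0 0 0 0; 0 0 0 0 0 0 0; 0 0 0 0 0 0 0"

```text
time: 12.45
tool_pos: [0.3928, -0.0557, 0.0149]
ee_rot: [3.141, -1.047, 1.471]
wrist_force: [0.2, 0.1, 0.2]
width: 0.0204
finger_force: 30.0
```

carry_out:
  motion: "-0.0065 0 0.0037 0 0 0 0; 0 0 0 0 0 0 0; 0 0 0 0 0 0 0"

```text
time: 12.82
tool_pos: [0.3927, -0.0556, 0.0133]
ee_rot: [-3.142, -1.047, 1.471]
wrist_force: [0.2, 0.1, -0.5]
width: 0.0201
finger_force: 30.0
```

carry_out:
  motion: "-0.0065 0 0.0037 0 0 0 0; 0 0 0 0 0 0 0; 0 0 0 0 0 0 0"

```text
time: 13.2
tool_pos: [0.3927, -0.0557, 0.0117]
ee_rot: [-3.142, -1.047, 1.471]
wrist_force: [-0.2, 0.0, -0.5]
width: 0.0204
finger_force: 30.0
```

carry_out:
  motion: "-0.0043 0 0.0025 0 0 0 0; 0 0 0 0 0 0 0; 0 0 0 0 0 0 0"

```text
time: 13.58
tool_pos: [0.3927, -0.0557, 0.0108]
ee_rot: [-3.142, -1.047, 1.471]
wrist_force: [0.2, -0.3, -0.4]
width: 0.0205
finger_force: 30.0
```

carry_out:
  motion: "-0.0043 0 0.0025 0 0 0 0; 0 0 0 0 0 0 0; 0 0 0 0 0 0 0"

```text
time: 13.95
tool_pos: [0.3927, -0.0557, 0.0098]
ee_rot: [3.142, -1.047, 1.471]
wrist_force: [-0.1, -0.3, -0.8]
width: 0.0204
finger_force: 30.0
```

carry_out:
  motion: "-0.0043 0 0.0025 0 0 0 0; 0 0 0 0 0 0 0; 0 0 0 0 0 0 0"

```text
time: 14.32
tool_pos: [0.3928, -0.0557, 0.0092]
ee_rot: [3.141, -1.048, 1.471]
wrist_force: [-0.6, -0.9, 3.0]
width: 0.0199
finger_force: 30.0
```

Run:
```python
from h import *
o=readout.get_obs();R=Ro.from_euler('xyz',o['ee_rot']).as_matrix();T=o['tool_pos'];G=T-.031*R[:,2];print(T,G,o['wrist_force'])
a=snap('scene')
hsv=cv2.cvtColor(a['pixels'],cv2.COLOR_RGB2HSV);p=proj(a,[G[0],G[1],.022])[0];print(p)
m=((hsv[:,:,1]>75)&((hsv[:,:,0]<28)|(hsv[:,:,0]>170))&(hsv[:,:,2]>90)).astype(np.uint8)
n,l,st,c=cv2.connectedComponentsWithStats(m)
for k in range(1,n):
    if st[k,4]>20 and np.hypot(*(c[k]-p))<25: print(st[k],c[k])
t=np.linspace(0,2*np.pi,60);ci=np.c_[np.cos(t),np.sin(t)]*.0105+G[:2]
for z in(-.002,0,.003,.006,.044):
    q=proj(a,np.c_[ci,np.full(60,z)]);print(z,q.min(0),q.max(0))
```

```text
[ 0.3928026  -0.05566945  0.00922532] [ 0.39011606 -0.08238981  0.02471095] [-0.57329377 -0.88441565  2.95637151]
[304.52804    243.31147124]
[300 235   8  18 108] [303.58333333 243.37962963]
-0.002 [299.45187569 247.53422481] [307.66485756 253.156912  ]
0 [299.52780392 246.95772412] [307.74946867 252.57831529]
0.003 [299.64193761 246.09063254] [307.87665164 251.7080182 ]
0.006 [299.75636145 245.22072327] [308.00415476 250.83482916]
0.044 [301.23110639 233.9536554 ] [309.64718272 239.51952937]
```

Contact reads 3 N upward and the image agrees, so I'll release and back off along the tool.

carry_out:
  motion: "0 0 0 0 0 0 0.45; 0 0 0 0 0 0 0.45; 0 0 0 0 0 0 0.45; 0 0 0 0 0 0 0.45; 0 0 -0.06 0 0 0 0.45; 0 0 -0.12 0 0 0 0.45; 0 0 -0.2 0 0 0 0.45; 0 0 -0.2 0 0 0 0.45; 0.2 0 -0.15 0 0 0 0.45; 0.2 0 -0.15 0 0 0 0.45; 0 0 0 0 0 0 0.45; 0 0 0 0 0 0 0.45"

```text
time: 15.88
tool_pos: [0.3813, -0.1678, 0.1658]
ee_rot: [-3.141, -1.046, 1.47]
wrist_force: [-0.3, 0.1, -0.6]
width: 0.0424
finger_force: 0.0
```

carry_out:
  motion: "0 0 0 0 -0.0833 0 0.45; 0 0 0 0 -0.0833 0 0.45; 0 0 0 0 -0.0833 0 0.45; 0 0 0 0 -0.0833 0 0.45; 0 0 0 0 -0.0834 0 0.45; 0 0 0 0 -0.0834 0 0.45; 0 0 0 0 0 0 0.45; 0 0 0 0 0 0 0.45"

```text
time: 16.88
tool_pos: [0.3809, -0.1673, 0.1647]
ee_rot: [-3.139, -0.002, 1.471]
wrist_force: [-0.2, -0.4, 0.4]
width: 0.0423
finger_force: 0.0
```

```bash
cat >> h.py <<'E'
def blob(s,p,r=25,ms=75):
    hsv=cv2.cvtColor(s['pixels'],cv2.COLOR_RGB2HSV)
    m=((hsv[:,:,1]>ms)&((hsv[:,:,0]<28)|(hsv[:,:,0]>170))&(hsv[:,:,2]>90)).astype(np.uint8)
    n,l,st,c=cv2.connectedComponentsWithStats(m)
    return [(st[k],c[k]) for k in range(1,n) if st[k,4]>20 and np.hypot(*(c[k]-p))<r]
E
python3 - <<'E'
from h import *
o=readout.get_obs();print(o['tool_pos'],o['ee_rot'],o['width'])
P=[.39,-.0824,.022]
a=snap('scene');b=snap('side')
for s in(a,b):
    print(proj(s,P)[0],[(q[0],q[1]) for q in blob(s,proj(s,P)[0],12)])
try: print(tri(a,blob(a,proj(a,P)[0],12)[0][1],b,blob(b,proj(b,P)[0],12)[0][1]))
except Exception as e: print(e)
E
```

```text
[ 0.38088452 -0.16727142  0.16469194] [-3.13880598e+00 -2.01495712e-03  1.47110622e+00] 0.04226303678887238
[304.55976733 243.33648474] [(array([300, 235,   9,  18, 109], dtype=int32), array([303.76146789, 242.96330275]))]
[189.86491371 258.54413373] [(array([184, 250,  11,  18, 145], dtype=int32), array([189.        , 258.24137931]))]
(array([ 0.38933468, -0.08108412,  0.02317685]), np.float64(0.003499401120044726))
```

The cork is standing alone at (0.390,-0.082) with its centroid at 23 mm height in both cameras, close to the expected 22 mm. Regrasping from above by its top 20 mm.

carry_out:
  motion: "0.2137 0.003 0 0 0 0 0.45; 0.2137 0 0 0 0 0 0.45; 0 0 0 0 0 0 0.45; 0 0 0.2 0 0 0 0.45; 0 0 0.2 0 0 0 0.45; 0 0 0.2 0 0 0 0.45; 0 0 0.1 0 0 0 0.45; 0 0 0.08 0 0 0 0.45; 0 0 0.05 0 0 0 0.45; 0 0 0 0 0 0 0.45; 0 0 0 0 0 0 0.45"

```text
time: 18.35
tool_pos: [0.3914, -0.0829, 0.0009]
ee_rot: [3.14, 0.001, 1.471]
wrist_force: [0.1, -0.2, -0.3]
width: 0.0423
finger_force: 0.0
```

carry_out:
  motion: "0 0 0 0 0 0 0; 0 0 0 0 0 0 0; 0 0 0 0 0 0 0; 0 0 0 0 0 0 0; 0 0 0 0 0 0 0"

```text
time: 18.98
tool_pos: [0.391, -0.0826, 0.0005]
ee_rot: [3.141, 0.0, 1.471]
wrist_force: [-0.3, -0.4, 1.7]
width: 0.02
finger_force: 30.0
```

carry_out:
  motion: "0 0 -0.15 0 0 0 0; 0 0 -0.25 0 0 0 0; 0 0 -0.25 0 0 0 0; 0 0 -0.25 0 0 0 0; 0 0 -0.2 0 0 0 0; 0 0 -0.1 0 0 0 0; 0 0 0 0 0 0 0"

```text
time: 19.85
tool_pos: [0.3914, -0.0828, 0.2415]
ee_rot: [3.138, 0.001, 1.471]
wrist_force: [0.0, -0.4, -0.1]
width: 0.0204
finger_force: 30.0
```

carry_out:
  motion: "0.1924 0.0636 0 0 0 0 0; 0.1924 0.0636 0 0 0 0 0; 0.1924 0.0636 0 0 0 0 0; 0.1924 0.0636 0 0 0 0 0; 0.1924 0.0636 0 0 0 0 0; 0.1924 0.0636 0 0 0 0 0; 0.1924 0.0636 0 0 0 0 0; 0.1924 0.0636 0 0 0 0 0; 0 0 0 0 0 0 0; 0 0 0 0 0 0 0; 0 0 0 0 0 0 0"

```text
time: 21.22
tool_pos: [0.5222, 0.2126, 0.2398]
ee_rot: [-3.141, 0.001, 1.47]
wrist_force: [0.9, -0.2, 0.2]
width: 0.0199
finger_force: 30.0
```

Run:
```python
from h import *
o=readout.get_obs();T=o['tool_pos'];print(T,o['ee_rot'],o['width'])
P=T+[0,0,.011]
a=snap('scene');b=snap('side')
for s in(a,b):
    print(proj(s,P)[0],[(q[0],q[1]) for q in blob(s,proj(s,P)[0],20)], 'mouth pred',proj(s,[.5235,.214,.19])[0],'tcp',proj(s,T)[0])
cr=lambda s,c:cv2.resize(s['pixels'][c[1]-30:c[1]+50,c[0]-40:c[0]+40],(400,400),interpolation=2)
A=proj(a,P)[0].astype(int);B=proj(b,P)[0].astype(int);print(A,B)
cv2.imwrite('pics/k.png',np.hstack([cr(a,A),cr(b,B)])[:,:,::-1])
```

```text
[0.52223935 0.21260694 0.23979761] [-3.14115011e+00  6.09074287e-04  1.46960337e+00] 0.019901296745376162
[167.58638211 174.79227794] [(array([162, 160,  12,  23, 146], dtype=int32), array([167.12328767, 173.56849315]))] mouth pred [168.83909853 197.74602752] tcp [167.96571214 179.08638644]
[241.25918952 121.59867651] [(array([236,  80,  24,  58, 577], dtype=int32), array([242.6152513, 112.9254766])), (array([219, 111,  12,   7,  48], dtype=int32), array([225.83333333, 114.75      ])), (array([207, 121,  26,  24, 331], dtype=int32), array([222.96978852, 129.28700906]))] mouth pred [242.22360456 141.02459854] tcp [241.35796193 125.26271487]
[167 174] [241 121]
```

View pics/k.png

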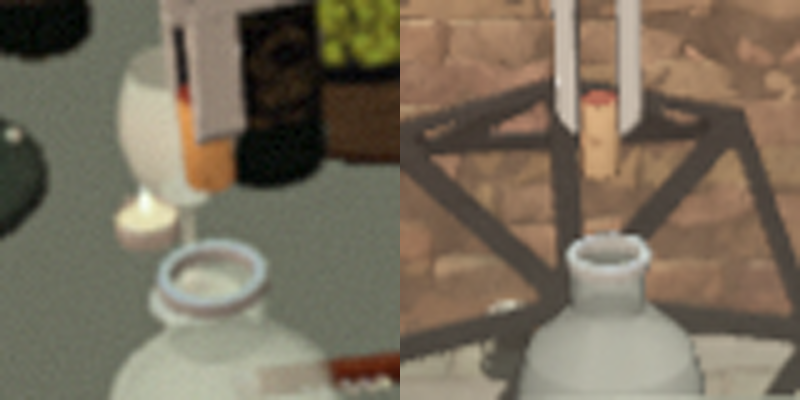

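The view shows the cork hanging above the mouth (side crop: cork column 598, lip centre 608; scene crop: cork bottom at (210,192), lip centre (213,273)). I'll shift 2.5 mm in +x and 1 mm in +y, then go down.

carry_out:
  motion: "0.006 0.012 0 0 0 0 0; 0 0 0.1 0 0 0 0; 0 0 0.1 0 0 0 0; 0 0 0.04 0 0 0 0; 0 0 0.04 0 0 0 0; 0 0 0 0 0 0 0"

```text
time: 22.08
tool_pos: [0.5251, 0.2145, 0.1839]
ee_rot: [-3.141, 0.0, 1.471]
wrist_force: [0.0, -0.3, -0.2]
width: 0.0204
finger_force: 30.0
```

carry_out:
  motion: "0 0 0.03 0 0 0 0; 0 0 0.03 0 0 0 0; 0 0 0 0 0 0 0"

```text
time: 22.45
tool_pos: [0.5248, 0.2145, 0.1713]
ee_rot: [-3.14, 0.001, 1.471]
wrist_force: [-1.1, -0.4, -0.6]
width: 0.0207
finger_force: 30.0
```

Run:
```python
from h import *
o=readout.get_obs();T=o['tool_pos'];print(T,o['wrist_force'],o['width'])
a=snap('scene');b=snap('side');save(a,'pics/l.png');save(b,'pics/m.png')
for s in(a,b):
    p=proj(s,T+[0,0,.03])[0]; print(p,[(q[0],q[1]) for q in blob(s,p,12)],'lip z.19 at tool',proj(s,[T[0],T[1],.19])[0])
# lip ellipse: bluish bright ring in side/scene near mouth
for s in(a,b):
    p=proj(s,[.5235,.214,.19])[0].astype(int);im=s['pixels'].astype(int)[p[1]-12:p[1]+14,p[0]-16:p[0]+17]
    m=(im[:,:,2]>im[:,:,0]+4)&(im[:,:,2]>110);yy,xx=np.nonzero(m);print(m.sum(),xx.min()+p[0]-16,xx.max()+p[0]-16,yy.min()+p[1]-12,yy.max()+p[1]-12)
```

```text
[0.52476378 0.21446884 0.17132136] [-1.10792352 -0.41472161 -0.58737563] 0.02066450923333353
[168.02277789 193.34966777] [(array([163, 187,  11,  16,  79], dtype=int32), array([167.        , 196.46835443]))] lip z.19 at tool [168.40903911 197.51745827]
[242.5710621  137.39360874] [(array([239, 120,   7,  24, 162], dtype=int32), array([241.92592593, 131.72222222]))] lip z.19 at tool [242.66048947 140.94279853]
26 159 179 194 203Traceback (most recent call last):
  File "<stdin>", line 9, in <module>
    return umr_minimum(a, axis, None, out, keepdims, initial, where)
ValueError: zero-size array to reduction operation minimum which has no identity
```

No contact force and the cork is centred on the lip in both views. Releasing and backing up.

carry_out:
  motion: "0 0 0 0 0 0 0.45; 0 0 0 0 0 0 0.45; 0 0 0 0 0 0 0.45; 0 0 0 0 0 0 0.45; 0 0 -0.1 0 0 0 0.45; 0 0 -0.2 0 0 0 0.45; 0 0 -0.2 0 0 0 0.45; 0 0 0 0 0 0 0.45"

```text
time: 23.55
tool_pos: [0.5267, 0.2151, 0.2766]
ee_rot: [3.134, -0.003, 1.471]
wrist_force: [0.4, 0.6, 0.1]
width: 0.0423
finger_force: 0.0
```

Run:
```python
from h import *
o=readout.get_obs();T=o['tool_pos'];print(T,o['ee_rot'])
a=snap('scene');b=snap('side')
for s in(a,b):
    p=proj(s,[.5235,.214,.02])[0]; q=proj(s,[.5235,.214,.2])[0]; print(p,[(x[0],x[1].round(1)) for x in blob(s,p,35,40)],q,[(x[0],x[1].round(1)) for x in blob(s,q,15)])
P=np.array([.608,-.1685,.021])
ba=[blob(s,proj(s,P)[0],8) for s in(a,b)];print(ba)
try:print(tri(a,ba[0][0][1],b,ba[1][0][1]))
except Exception as e:print(e)
go([.608,-.1685,o['tool_pos'][2]])
```

```text
[0.52674225 0.21509554 0.27658939] [ 3.13363095 -0.00321369  1.47083172]
[174.26123999 254.15141726] [(array([175, 245,  20,  14, 172], dtype=int32), array([184.4, 251.7]))] [168.50019533 194.0661951 ] []
[243.46841719 189.20630825] [(array([239, 189,   7,  12,  69], dtype=int32), array([242.4, 194.4]))] [242.14208936 137.89128426] [(array([236, 119,  24,  19, 287], dtype=int32), array([245.2, 126.5]))]
[[(array([278, 182,   8,  17, 123], dtype=int32), array([281.42276423, 190.20325203]))], [(array([277, 275,  11,  19, 153], dtype=int32), array([281.66013072, 283.62745098]))]]
(array([ 0.60827432, -0.16868417,  0.02238046]), np.float64(0.0011310036728389096))
tool [0.5252 0.2146 0.2717] rot [3.141 0.    1.471] shares [-1.864  0.604 -0.024] rows>= 6.27117362105548
```

The first cork lies on the jar floor (scene blob near (184,252), side blob near (242,194)). Next, the standing cork, measured again at (0.608,-0.169).

carry_out:
  motion: "-0.233 0.0755 0 0 0 0 0.35; -0.233 0.0755 0 0 0 0 0.35; -0.233 0.0755 0 0 0 0 0.35; -0.233 0.0755 0 0 0 0 0.35; -0.233 0.0755 0 0 0 0 0.35; -0.233 0.0755 0 0 0 0 0.35; -0.233 0.0755 0 0 0 0 0.35; -0.233 0.0755 0 0 0 0 0.35; 0 0 0.25 0 0 0 0.35; 0 0 0.25 0 0 0 0.35; 0 0 0.2 0 0 0 0.35; 0 0 0 0 0 0 0.35"

```text
time: 25.15
tool_pos: [0.604, -0.167, 0.1249]
ee_rot: [-3.128, -0.003, 1.471]
wrist_force: [-0.6, 0.2, -0.2]
width: 0.0331
finger_force: 0.0
```

Run:
```python
from h import *
go([.608,-.1686,-.0015]);print(readout.get_obs()['width'],readout.get_obs()['joint_positions'])
```

```text
tool [ 0.604  -0.167   0.1249] rot [-3.128e+00 -3.000e-03  1.471e+00] shares [-0.008  0.029  0.631] rows>= 2.0228081532647
0.03309091505504689 [-3.60154348e-01  2.84346145e-01  1.24800928e+00 -1.00777067e-04
  1.62284112e+00 -2.59942289e-01]
```

carry_out:
  motion: "0 0 0.1 0 0 0 0.35; 0 0 0.1 0 0 0 0.35; 0 0 0 0 0 0 0.35; 0 0 0 0 0 0 0.35; 0 0 0 0 0 0 0.35"

```text
time: 25.78
tool_pos: [0.6091, -0.1687, 0.094]
ee_rot: [3.139, 0.001, 1.471]
wrist_force: [-0.3, 0.6, -0.3]
width: 0.0328
finger_force: 0.0
```

Run:
```python
from h import *
go([.608,-.1686,-.0015])
```

```text
tool [ 0.6091 -0.1687  0.094 ] rot [3.139e+00 1.000e-03 1.471e+00] shares [ 0.001 -0.007  0.477] rows>= 1.5280426013953246
```

carry_out:
  motion: "0 -0.004 0.12 0 0 0 0.35; 0 0 0.12 0 0 0 0.35; 0 0 0.1 0 0 0 0.35; 0 0 0.08 0 0 0 0.35; 0 0 0.057 0 0 0 0.35; 0 0 0 0 0 0 0.35; 0 0 0 0 0 0 0.35"

```text
time: 26.65
tool_pos: [0.608, -0.1686, -0.0024]
ee_rot: [3.14, 0.0, 1.471]
wrist_force: [0.4, -0.3, 0.3]
width: 0.0326
finger_force: 0.0
```

carry_out:
  motion: "0 0 0 0 0 0 0; 0 0 0 0 0 0 0; 0 0 0 0 0 0 0; 0 0 0 0 0 0 0; 0 0 0 0 0 0 0"

```text
time: 27.28
tool_pos: [0.6078, -0.1686, -0.0024]
ee_rot: [3.14, 0.0, 1.471]
wrist_force: [-0.9, -0.3, 4.7]
width: 0.0194
finger_force: 29.9
```

carry_out:
  motion: "0 0 -0.1 0 0 0 0; 0 0 -0.25 0 0 0 0; 0 0 -0.25 0 0 0 0; 0 0 -0.25 0 0 0 0; 0 0 -0.25 0 0 0 0; 0 0 -0.1 0 0 0 0; 0 0 0 0 0 0 0; 0 0 0 0 0 0 0"

```text
time: 28.28
tool_pos: [0.6067, -0.1681, 0.2352]
ee_rot: [-3.139, -0.001, 1.471]
wrist_force: [-1.0, -0.2, -0.5]
width: 0.0199
finger_force: 29.9
```

Run:
```python
from h import *
o=readout.get_obs();print(o['width']);go([.5248,.2145,.24])
```

```text
0.019911552874904894
tool [ 0.6067 -0.1681  0.2352] rot [-3.139e+00 -1.000e-03  1.471e+00] shares [ 1.863 -0.599 -0.021] rows>= 6.261239889220716
```

carry_out:
  motion: "0.207 -0.0666 -0.0025 0 0 0 0; 0.207 -0.0666 -0.0025 0 0 0 0; 0.207 -0.0666 -0.0025 0 0 0 0; 0.207 -0.0666 -0.0025 0 0 0 0; 0.207 -0.0666 -0.0025 0 0 0 0; 0.207 -0.0666 -0.0025 0 0 0 0; 0.207 -0.0666 -0.0025 0 0 0 0; 0.207 -0.0666 -0.0025 0 0 0 0; 0.207 -0.0666 -0.0025 0 0 0 0; 0 0 0 0 0 0 0; 0 0 0 0 0 0 0; 0 0 0 0 0 0 0"

```text
time: 29.78
tool_pos: [0.5253, 0.2131, 0.2404]
ee_rot: [-3.141, 0.001, 1.469]
wrist_force: [1.1, 0.2, 0.2]
width: 0.0195
finger_force: 29.9
```

Run:
```python
from h import *
o=readout.get_obs();print(o['width']);go([.5248,.2145,.183]);T=o['tool_pos']
for n in('scene','side'):
    s=snap(n);p=proj(s,T+[0,0,.012])[0];print(n,p,[(x[0],x[1].round(1)) for x in blob(s,p,14)],proj(s,[.5235,.214,.19])[0])
    if n=='scene':
        p=proj(s,[.5235,.214,.19])[0].astype(int);im=s['pixels'].astype(int)[p[1]-12:p[1]+14,p[0]-16:p[0]+17]
        m=(im[:,:,2]>im[:,:,0]+4)&(im[:,:,2]>110);yy,xx=np.nonzero(m);print(m.sum(),xx.min()+p[0]-16,xx.max()+p[0]-16,yy.min()+p[1]-12,yy.max()+p[1]-12)
```

```text
0.019521297433116813
tool [0.5253 0.2131 0.2404] rot [-3.141e+00  1.000e-03  1.469e+00] shares [ 0.007 -0.003  0.287] rows>= 0.9191648416352312
scene [166.71711173 173.52939534] [(array([162, 159,  12,  21, 116], dtype=int32), array([166.3, 172.1]))] [168.83909853 197.74602752]
36 159 179 192 204
side [242.35991923 120.95977057] [(array([235,  75,  25,  63, 582], dtype=int32), array([243.1, 112.6]))] [242.22360456 141.02459854]
```

Jar hasn't moved and the cork is over it. Lowering as before.

carry_out:
  motion: "0.005 -0.003 0 0 0 0 0; 0 0 0.1 0 0 0 0; 0 0 0.1 0 0 0 0; 0 0 0.045 0 0 0 0; 0 0 0.04 0 0 0 0; 0 0 0 0 0 0 0"

```text
time: 30.62
tool_pos: [0.5247, 0.2153, 0.1839]
ee_rot: [-3.141, 0.0, 1.471]
wrist_force: [0.1, 0.1, 0.3]
width: 0.0197
finger_force: 29.9
```

carry_out:
  motion: "0 0 0.03 0 0 0 0; 0 0 0.03 0 0 0 0; 0 0 0 0 0 0 0"

```text
time: 31.0
tool_pos: [0.5244, 0.2153, 0.1715]
ee_rot: [-3.14, 0.001, 1.471]
wrist_force: [-0.6, -0.6, -0.1]
width: 0.0195
finger_force: 29.9
```

carry_out:
  motion: "0 0 0 0 0 0 0.45; 0 0 0 0 0 0 0.45; 0 0 0 0 0 0 0.45; 0 0 0 0 0 0 0.45; 0 0 -0.1 0 0 0 0.45; 0 0 -0.2 0 0 0 0.45; 0 0 -0.2 0 0 0 0.45; 0 0 0 0 0 0 0.45; 0 0 0 0 0 0 0.45; 0 0 0 0 0 0 0.45; 0 0 0 0 0 0 0.45; 0 0 0 0 0 0 0.45"

```text
time: 32.5
tool_pos: [0.5245, 0.2154, 0.2713]
ee_rot: [-3.14, 0.001, 1.471]
wrist_force: [-0.2, -0.0, -0.2]
width: 0.0424
finger_force: 0.0
```

Run:
```python
from h import *
o=readout.get_obs();print(o['tool_pos'],o['width'],o['time'])
a=snap('scene');b=snap('side')
for s in(a,b):
    p=proj(s,[.5235,.214,.02])[0]; print(p,[(x[0],x[1].round(1)) for x in blob(s,p,35,40)])
    for P in([.551,-.1735,.021],[.642,-.259,.02],[.39,-.082,.022],[.608,-.1685,.021]): print(P,[(x[0][4],x[1].round(1)) for x in blob(s,proj(s,P)[0],8)])
    p=proj(s,[.5235,.214,.2])[0];print('lip',[(x[0],x[1].round(1)) for x in blob(s,p,12)])
```

```text
[0.52448582 0.21538139 0.27133069] 0.042354590147685195 32.5
[174.26123999 254.15141726] [(array([175, 245,  20,  14, 172], dtype=int32), array([184.2, 251.7])), (array([154, 250,  19,  11, 158], dtype=int32), array([163.3, 254.9]))]
[0.551, -0.1735, 0.021] [(np.int32(144), array([294.6, 199.4]))]
[0.642, -0.259, 0.02] [(np.int32(156), array([298.2, 176.9]))]
[0.39, -0.082, 0.022] []
[0.608, -0.1685, 0.021] []
lip []
[243.46841719 189.20630825] [(array([239, 180,  13,  21, 130], dtype=int32), array([244.6, 189.8]))]
[0.551, -0.1735, 0.021] [(np.int32(176), array([256.5, 285.9]))]
[0.642, -0.259, 0.02] [(np.int32(275), array([301.5, 319.7]))]
[0.39, -0.082, 0.022] []
[0.608, -0.1685, 0.021] []
lip [(array([236, 119,  24,  19, 287], dtype=int32), array([245.2, 126.5]))]
```

Two cork blobs now show on the jar floor, the bystanders are where they were, and the gripper is clear.

```bash
python3 -c "
from bench import robot
print(robot.close_job())"
```

```text
the job is handed in; nothing more can be done
None
```

Both corks are in the jar and the job is handed in at about 33 s: I stood the lying cork on end and let it go before feeding it in, the jar did not move, and the stopper is where it was; I steered clear of the foil cutter and corkscrew but did not re-measure them at the end.

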